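# Return the cleaned microscope objectives to the storage tray in order of power

### The arm

A 6-joint arm with a two-finger parallel gripper is mounted at the origin on the work surface. World frame = base frame: x ahead of the robot, y to its left, z up, the work surface at z = 0. Lengths are in m, angles in rad, forces in N, time in s.
With the tool pointing down it reaches from about 0.3 to 0.85 m from the base axis. Payload 5.4 kg.
Tool frame: the origin (TCP) lies on the centre line of the jaws, within the pads' length; the fingertips stand 17 mm ahead of it and the grasp point (between the pads) lies 2 mm behind it (tip_extent is the z of the fingertips in the tool frame, in m); z points along the fingers, y is the line along which they close (so a half turn about z gives the same grasp; the last joint's range is limited). The gripper opens to 85 mm and grips with 20 to 120 N. Pads are 22 mm wide; open, the fingers measure 114 mm over their backs; the gripper's body (76 mm by 85 mm) begins 54 mm behind the grasp point. The pads swing forward as they close: fully open they stand 13 mm farther back than shut.
Start: joints at [0.899, 0.158, 1.597, -0, 1.386, -0.21], TCP at [0.256, 0.515, 0.21] pointing down, gripper open.
Joint ranges: [-2.91, 2.91], [-0.94, 2.29], [0.18, 2.7], [-1.29, 4.43], [0.17, 2.64], [-3, 3]. Speed limits (rad/s): [2.57, 2.57, 3.14, 3.14, 3.14, 3.14].

### API

Orientations are given as a unit quaternion [x, y, z, w].
In Python, from workcell import get_state, grab_frame, camera_info, sign_off, tip_extent gives the robot as it stands.
- The arm moves only by the shell command python3 -m jog 'ROWS' [FORCE]. ROWS is JSON, a list of rows, each a list of 7 numbers: the turn, a rotation vector about the tool's x, y, z each as a share of pi/2 rad, from -1 to 1, then the shift along the tool's x, y, z each as a share of 250 mm, from -1 to 1, then the opening, from -1 (shut) to 1 (fully open), so that 0 is half open. In form: [[ax, ay, az, x, y, z, hand], ...]. A call has 1 to 20 rows; each row is the pose to reach, as a shift and turn from the pose commanded when the call began, along the tool's axes at that moment; what a row does not reach only later rows make up. A row lasts 1/12 s, in which the tool goes at most 41.7 mm and 7.16 degrees, less where a joint would pass 70% of its speed; a pose out of reach is approached as far as the arm can. A call with a number of a shift or a turn outside -1 to 1 is refused whole. A call with a gripper value outside its range is refused whole. The fingers move at their own pace and stop on an object; FORCE is the grip in N (left out, the last holds). Time passes only in rows, so rows that repeat a pose let the fingers close. It gives the time, the measured TCP pose, the force, the opening and the grip force at its end, in the units of the state.
- get_state(): the state, without advancing time (a new reading comes with each control period).
- grab_frame(name): name is "scene" or "top"; returns (picture, depth): 480x640x3 uint8, blue, green, red; 480x640 float32, m along the optical axis (not along the pixel's ray), 0 where there is no reading.
- camera_info(name): a dict with "fx", "fy", "cx", "cy" (pixels), "pose" (4x4, takes a point from camera to world coordinates). Camera axes: x right, y up, looking along -z (the intrinsics and any distortion apply to the point x, -y, -z); pixel columns grow to the right and rows downward; lengths in m; the calibration is good to about 2 mm. A picture is of the moment at which its call begins. camera_info takes no time and is no camera call.
- sign_off(): hands the job in; it is judged then, once.
The state is a dict: "t": time; "joint_positions": joint angles; "qvel": joint speeds; "joint_torque": joint torques, N m; "position": TCP position; "tool_rot": TCP orientation; "wrist_force": force on the tool from outside, world axes, zero at the start; "torque": the same for the moment, N m; "opening": opening from 0.0 (shut) to 1.0 (fully open); "grip_force": force on a finger pad.
Only numpy, scipy, OpenCV 4.12 (cv2) and the standard library are available. Lean on these libraries where they do the work, as an engineer would, in place of code of your own. Each camera call takes 0.05 s, during which the arm holds its last target. There are 200 camera calls.

### The job

The four cleaned microscope objectives stand in mixed order in the white cleaning block. Put them back in the storage tray, one in each black cup, standing upright with the front lens up and in order of length as they go on the nosepiece: the shortest (lowest power) in the cup next to the tray's pull handle, then longer and longer to the longest (highest power) in the farthest cup. Set each one down gently inside its cup, do not drop or tip any, and leave the oil bottle and the slide box where they are.

Things in the scene. Friction and masses are not known exactly. Their poses are not given: they have to be found in the camera images.
- objective_a: Shortest, widest microscope objective: steel, 45 mm long, standing lens up on its screw thread (20 mm dia, 5 mm high). Barrel 34 mm dia from 5 to 39 mm above the foot (grip here), then narrowing to a 30 mm nose with a 22 mm lens. About 130 g. Origin: centre of the foot, z up. Starts in a pocket (44 mm dia, 6 mm deep) of the fixed white block; pocket floor 8 mm above the table.
- objective_b: Second shortest microscope objective: steel, 54 mm long, standing lens up on its screw thread (20 mm dia, 5 mm high). Barrel 30 mm dia from 5 to 41 mm above the foot (grip here), then narrowing to a 22 mm nose with a 14 mm lens. About 140 g. Origin: centre of the foot, z up. Starts in any one of the four pockets. The block is 240 x 60 x 14 mm, pockets 60 mm apart in a row.
- objective_c: Second longest microscope objective: steel, 63 mm long, standing lens up on its screw thread (20 mm dia, 5 mm high). Barrel 27 mm dia from 5 to 45 mm above the foot (grip here), then narrowing to a 16 mm nose with a 8 mm lens. About 160 g. Origin: centre of the foot, z up. Starts in any one of the four pockets.
- objective_d: Longest, slimmest microscope objective: steel, 72 mm long, standing lens up on its screw thread (20 mm dia, 5 mm high). Barrel 24 mm dia from 5 to 49 mm above the foot (grip here), then narrowing to a 10 mm nose with a 5 mm lens. About 160 g. Origin: centre of the foot, z up. Starts in any one of the four pockets.
- cup_1: First cup of the storage tray, next to its pull handle. Fixed black round cup, 54 mm outside, 48 mm inside dia, 10 mm high, floor 3 mm thick. Origin: centre of its underside, 4 mm above the table. Fixed aluminium tray, 246 x 68 mm, rims 9 mm high; black pull handle on one end only, 58 mm from this cup's centre and up to 18 mm high.
- cup_2: Second cup of the storage tray from the pull handle. Fixed black round cup, 54 mm outside, 48 mm inside dia, 10 mm high, floor 3 mm thick. Origin: centre of its underside, 4 mm above the table. Cups are alike, 60 mm apart in a straight row.
- cup_3: Third cup of the storage tray from the pull handle. Fixed black round cup, 54 mm outside, 48 mm inside dia, 10 mm high, floor 3 mm thick. Origin: centre of its underside, 4 mm above the table. Cups are alike, 60 mm apart in a straight row.
- cup_4: Fourth, last cup of the storage tray, farthest from the pull handle. Fixed black round cup, 54 mm outside, 48 mm inside dia, 10 mm high, floor 3 mm thick. Origin: centre of its underside, 4 mm above the table. Cups are alike, 60 mm apart in a straight row.
- oil_bottle: Bystander: small amber dropper bottle of immersion oil with a black cap, 32 mm dia, 83 mm high, loose on the table. Origin at the centre of its underside.
- slide_box: Bystander: closed white plastic slide box 100 x 84 x 30 mm (x, y, z), loose on the table. Origin at the centre of its underside.

How it is judged:
At the end, for the whole second after the job is handed in: Each objective stands in its own cup, shortest at the pull handle to longest at the far end: foot within 3 mm of the cup's floor, axis within 14 mm of the cup's centre, upright within 0.1 rad, at rest, released; oil bottle and slide box upright and within 20 mm of their places (horizontal distance between objective_a and cup_1 below 0.014 m and z of objective_a in the frame of cup_1 between 0 and 0.006 m and angle between each of objective_a, objective_b, objective_c, objective_d, oil_bottle, slide_box's own z axis and vertical below 0.1 rad and linear speed of each of objective_a, objective_b, objective_c, objective_d below 0.02 m/s and contact force between each of objective_a, objective_b, objective_c, objective_d and the fingers below 0.05 N and horizontal distance between objective_b and cup_2 below 0.014 m and z of objective_b in the frame of cup_2 between 0 and 0.006 m and horizontal distance between objective_c and cup_3 below 0.014 m and z of objective_c in the frame of cup_3 between 0 and 0.006 m and horizontal distance between objective_d and cup_4 below 0.014 m and z of objective_d in the frame of cup_4 between 0 and 0.006 m and distance of each of oil_bottle, slide_box from where it was at the start of the episode below 0.02 m); the robot touches nothing.
It fails at once if an objective is dropped or knocked: it moves faster than 0.5 m/s while no finger touches it (a fall of about 13 mm) ((contact force between objective_a and the fingers below 0.05 N and linear speed of objective_a above 0.5 m/s) or (contact force between objective_b and the fingers below 0.05 N and linear speed of objective_b above 0.5 m/s) or (contact force between objective_c and the fingers below 0.05 N and linear speed of objective_c above 0.5 m/s) or (contact force between objective_d and the fingers below 0.05 N and linear speed of objective_d above 0.5 m/s)).
It fails at once if an objective is tipped by more than 35 degrees (angle between any of objective_a, objective_b, objective_c, objective_d's own z axis and vertical above 0.61 rad).
It fails at once if the oil bottle or the slide box is pushed more than 20 mm from its place (distance of any of oil_bottle, slide_box from where it was at the start of the episode above 0.02 m).
It also fails if it takes over 106 s, if anything falls off the work surface, if the arm or the gripper's body presses on something with over 40 N, if the wrist force passes 120 N, or if a joint passes its speed limit or range.

## Working session

There is one attempt and no reset: what is moved stays moved. The work goes in short steps, Python scripts to look and compute and a shell command to move; the robot and the scene stay as the last step left them, time stands still between calls to the robot, and variables do not carry over. Pictures are saved under pics/ and viewed, at most 14 in all, crops included, and the job is handed in when it is done.

```bash
mkdir -p pics; ls; python3 - <<'E'
from workcell import *
import cv2,numpy as np
for n in("scene","top"):
    p,d=grab_frame(n);cv2.imwrite(f"pics/{n}0.png",p);np.save(f"pics/{n}0.npy",d)
    i=camera_info(n);print(n,{k:(np.round(v,4).tolist() if k=="pose" else v) for k,v in i.items()})
print(get_state(),tip_extent)
E
```

```text
pics
scene {'fx': 466.39501207527275, 'fy': 466.39501207527275, 'cx': 320.01761013475715, 'cy': 242.6477616624214, 'pose': [[0.1051, -0.6276, 0.7714, 1.3573], [0.9945, 0.0678, -0.0803, 0.015], [-0.0019, 0.7756, 0.6312, 0.6719], [0.0, 0.0, 0.0, 1.0]]}
top {'fx': 456.37373098919494, 'fy': 456.37373098919494, 'cx': 318.04599129987315, 'cy': 243.46838490515046, 'pose': [[-0.0076, 0.9994, -0.0339, 0.5435], [-0.9996, -0.0085, -0.0277, 0.1035], [-0.028, 0.0336, 0.999, 1.0279], [0.0, 0.0, 0.0, 1.0]]}
{'t': 0.1, 'joint_positions': array([ 8.98873713e-01,  1.58997967e-01,  1.59809427e+00,  5.43075359e-06,
        1.38618525e+00, -2.10095371e-01]), 'qvel': array([ 0.00165094, -0.00365962, -0.00116624,  0.00087136, -0.00183217,
       -0.00159423]), 'joint_torque': array([-2.60814186e-04, -3.96986783e+01, -3.32339823e+01, -2.39873943e-04,
        4.09110959e-03,  1.16259326e-05]), 'position': array([0.25586584, 0.51430246, 0.2088147 ]), 'tool_rot': array([ 2.28867397e-01,  9.73457243e-01, -7.60677720e-04, -3.62001511e-04]), 'wrist_force': array([-1.40365271, -0.82053428,  0.20115383]), 'torque': array([0.02780591, 0.02333473, 0.02799037]), 'grip_force': 0.0, 'opening': 0.9954683884174508} 0.017
```

View pics/top0.png

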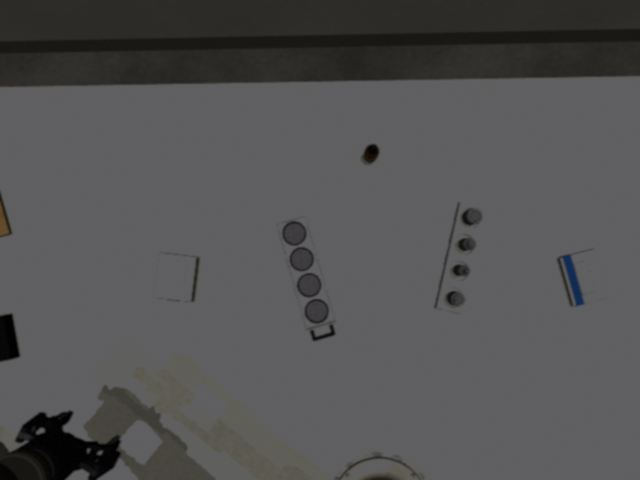

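View pics/scene0.png

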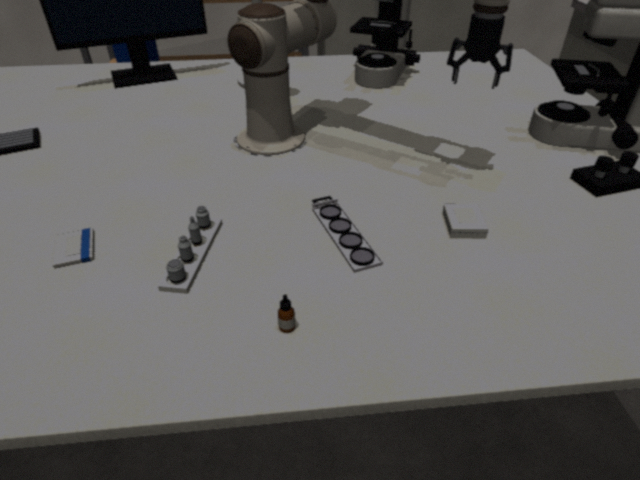

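The top view shows the cups at about (317,311), (309,285), (302,259) and (294,233), with the handle at (322,333). The objectives are at (472,216), (467,243), (461,270) and (455,299). In the scene view the widest one is at (176,268). Next I'll measure both from the depth images.

```bash
cat > h.py <<'E'
from workcell import *
import cv2,numpy as np
def cloud(n,d):
    i=camera_info(n);v,u=np.mgrid[:480,:640]
    P=np.stack([(u-i["cx"])/i["fx"]*d,-(v-i["cy"])/i["fy"]*d,-d,np.ones_like(d)],-1)@i["pose"].T
    P[d==0]=np.nan
    return P[...,:3]
def project(n,X):
    i=camera_info(n);c=(np.c_[X,np.ones(len(X))]@np.linalg.inv(i["pose"]).T)[:,:3]
    return np.c_[i["cx"]-i["fx"]*c[:,0]/c[:,2],i["cy"]+i["fy"]*c[:,1]/c[:,2]]
E
python3 - <<'E'
from h import *
np.set_printoptions(precision=4,suppress=True)
D={n:np.load(f"pics/{n}0.npy") for n in("top","scene")};C={n:cloud(n,D[n]) for n in D}
for n,x0 in(("top",(200,400)),("scene",(100,300))):
    z=C[n][200:400,x0[0]:x0[1],2];print(n,"table",np.nanmedian(z))
cups=[(317,311),(309,285),(302,259),(294,233)];obs=[(472,216),(467,243),(461,270),(455,299)]
for u,v in cups+obs:
    W=C["top"][v-9:v+10,u-9:u+10].reshape(-1,3)
    print((u,v),C["top"][v,u],"z pct",np.nanpercentile(W[:,2],[2,50,90,98,100]))
# objects: clusters of points above 30mm in region, both views
for n in C:
    P=C[n].copy(); m=(P[...,2]>.026)&(P[...,0]>.3)&(P[...,0]<.85)&(abs(P[...,1])<.5)
    k,lab,st,ce=cv2.connectedComponentsWithStats(m.astype(np.uint8))
    for j in range(1,k):
        if st[j,4]>15:
            q=P[lab==j];print(n,ce[j],st[j,4],"med",np.median(q,0),"min",q.min(0),"max",q.max(0))
p=cv2.imread("pics/top0.png")[190:350,270:490];s=cv2.imread("pics/scene0.png")[180:300,150:400]
a=cv2.convertScaleAbs(cv2.resize(p,None,fx=3,fy=3,interpolation=3),alpha=2);cv2.imwrite("pics/c1.png",a)
a=cv2.convertScaleAbs(cv2.resize(s,None,fx=3.2,fy=3.2,interpolation=3),alpha=2);cv2.imwrite("pics/c2.png",a)
E
```

```text
top table 0.0012488690535553681
scene table -0.0002191105955114958
(317, 311) [0.4281 0.1352 0.0112] z pct [0.0037 0.0084 0.0116 0.0153 0.0177]
(309, 285) [0.4855 0.1527 0.0072] z pct [0.0043 0.0083 0.0113 0.015  0.0186]
(302, 259) [0.5436 0.1679 0.0087] z pct [0.0042 0.0083 0.0114 0.0153 0.0183]
(294, 233) [0.6021 0.1857 0.006 ] z pct [0.0043 0.0083 0.0116 0.0155 0.0181]
(472, 216) [ 0.632  -0.1963  0.0544] z pct [0.0069 0.0478 0.0553 0.0566 0.0585]
(467, 243) [ 0.5746 -0.1825  0.062 ] z pct [0.0063 0.0218 0.0704 0.0734 0.0759]
(461, 270) [ 0.5181 -0.1684  0.0641] z pct [0.0057 0.0157 0.0665 0.0814 0.0842]
(455, 299) [ 0.458  -0.1543  0.0665] z pct [0.0055 0.0331 0.0632 0.0651 0.0665]
top [371.8112 151.7296] 196 med [0.7714 0.0146 0.0492] min [ 0.7605 -0.0032  0.026 ] max [0.7887 0.0275 0.0868]
top [473.2254 215.9344] 244 med [ 0.6321 -0.1996  0.0525] min [ 0.6165 -0.2201  0.0269] max [ 0.6503 -0.1865  0.0585]
top [468.186  243.7674] 172 med [ 0.5728 -0.1853  0.0582] min [ 0.56   -0.203   0.0265] max [ 0.5865 -0.1771  0.0759]
top [175.3368 276.8659] 1722 med [0.5062 0.4459 0.0312] m
[... 282 characters left out ...]
.0665]
top [  5.2193 471.6631] 187 med [0.3057 0.4724 0.5153] min [0.3    0.4625 0.4937] max [0.3124 0.4904 0.5294]
scene [465.8033 216.4451] 910 med [0.5124 0.4466 0.0292] min [0.4564 0.4003 0.026 ] max [0.5615 0.494  0.0339]
scene [198.4751 222.0736] 421 med [ 0.5139 -0.1688  0.0499] min [ 0.4486 -0.1866  0.0262] max [ 0.5313 -0.1487  0.0817]
scene [184.9877 246.7705] 244 med [ 0.5815 -0.1876  0.0521] min [ 0.5663 -0.2027  0.0263] max [ 0.5892 -0.176   0.0732]
scene [175.7072 268.6217] 304 med [ 0.6437 -0.1999  0.0474] min [ 0.6183 -0.2191  0.026 ] max [ 0.6534 -0.1853  0.0558]
scene [286.0317 310.7836] 379 med [0.7842 0.0133 0.0469] min [ 0.7667 -0.0021  0.026 ] max [0.7934 0.0293 0.0832]
```

View pics/c1.png

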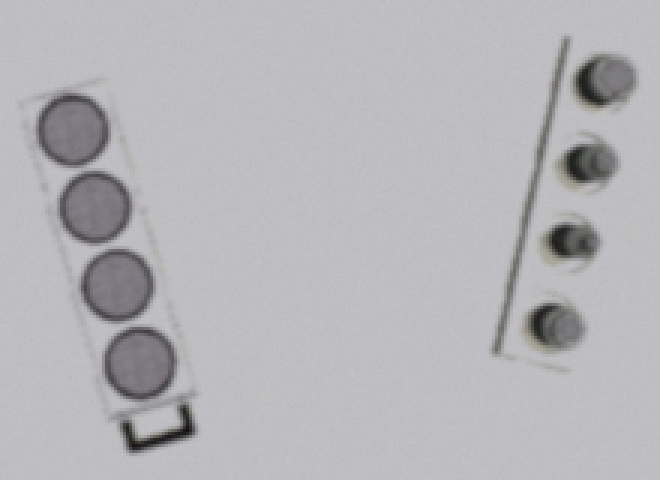

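View pics/c2.png

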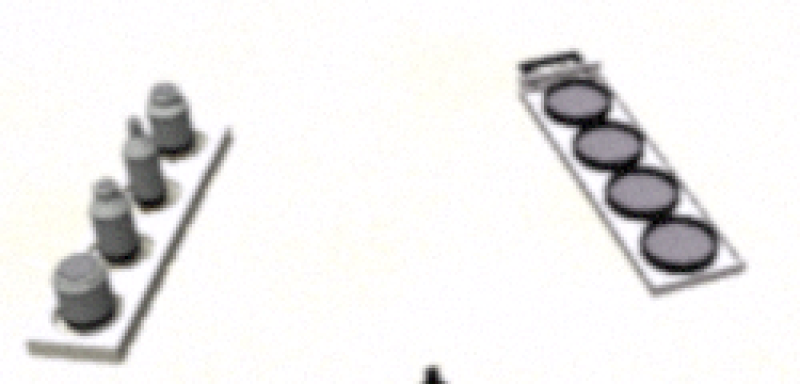

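Order in the block, going from far x to near: a, c, d, b. The depth heights of about 53, 71, 80 and 62 mm above the table agree with that. The pull handle is at the near-x end, so cup 1 is the one at pixel (317,311). Next I'll work out precise centres.

```bash
cat >> h.py <<'E'
from scipy.spatial.transform import Rotation as R
def plan(x,y,z,yaw,s=None):
    """row numbers from the present pose to TCP at xyz, pointing down, tool y at yaw (deg, half turns alike)"""
    s=s or get_state();A=R.from_quat(s["tool_rot"]);p=s["position"]
    ya=np.degrees(np.arctan2(*A.as_matrix()[[1,0],1]));yaw+=180*np.round((ya-yaw)/180);c,q=np.cos(np.radians(yaw)),np.sin(np.radians(yaw))
    T=R.from_matrix(np.array([[-q,c,0],[c,q,0],[0,0,-1]],float))
    r=(A.inv()*T).as_rotvec()/(np.pi/2);d=A.inv().apply(np.array([x,y,z])-p)/.25
    print("at",p.round(4),"yaw %.1f"%ya,"t",s["t"],"row",r.round(4).tolist(),d.round(3).tolist(),"rows>=%.1f"%max(np.linalg.norm(d)*250/41.7,np.linalg.norm(r)*90/7.16))
E
python3 - <<'E'
from h import *
np.set_printoptions(precision=4,suppress=True)
def ray(n,u,v,z):
    i=camera_info(n);d=i["pose"][:3,:3]@np.array([(u-i["cx"])/i["fx"],-(v-i["cy"])/i["fy"],-1]);o=i["pose"][:3,3]
    return (o+d*(z-o[2])/d[2])[:2]
def rowfit(Q):  # 4 points, 60 mm apart
    k=(np.arange(4)-1.5);m=Q.mean(0);d=(k[:,None]*Q).sum(0);d/=np.linalg.norm(d)
    F=m+.06*k[:,None]*d;return F,np.degrees(np.arctan2(d[1],d[0])),np.linalg.norm(Q-F,axis=1)*1000
for n,g in(("top",[(317,311),(309,285),(302,259),(294,233)]),("scene",[(331,212),(340,225),(350,241),(362,256)])):
    p=cv2.cvtColor(cv2.imread(f"pics/{n}0.png"),6);bg=np.median(p[220:300,280:400]);Q=[]
    for u,v in g:
        # cup = dark blob against tray
        h=(13,13) if n=="top" else (9,13)
        w=(p[v-h[0]:v+h[0]+1,u-h[1]:u+h[1]+1]<.8*bg).astype(np.uint8)
        k,l,st,ce=cv2.connectedComponentsWithStats(w);j=l[h[0],h[1]];
        b=st[j];Q.append(ray(n,u-h[1]+b[0]+(b[2]-1)/2,v-h[0]+b[1]+(b[3]-1)/2,.012));print(n,b,ce[j])
    F=rowfit(np.array(Q));print("cups",n,F)
C={n:cloud(n,np.load(f"pics/{n}0.npy")) for n in("top","scene")}
seeds=np.array([[.458,-.159],[.518,-.172],[.574,-.187],[.632,-.2]]);H=[.062,.080,.071,.053]
for n in C:
    Q=[]
    for s,h in zip(seeds,H):
        P=C[n].reshape(-1,3);m=(np.hypot(*(P[:,:2]-s).T)<.025)&(P[:,2]>h-.006)&(P[:,2]<h+.008)
        q=P[m];Q.append((q[:,:2].max(0)+q[:,:2].min(0))/2);print(n,m.sum(),np.median(q,0),np.ptp(q,0))
    print("obj",n,rowfit(np.array(Q)))
plan(.457,-.158,.2,76)
E
```

```text
top [  0   1  25  25 499] [12.1403 12.8437]
top [  0   1  26  25 493] [12.7383 12.7951]
top [  0   1  25  25 489] [12.1288 12.7566]
top [  1   0  25  26 497] [12.8692 12.8672]
cups top (array([[0.4283, 0.1377],
       [0.4862, 0.1536],
       [0.5441, 0.1695],
       [0.6019, 0.1854]]), np.float64(15.360487629066043), array([0.3777, 0.4275, 0.6113, 1.0176]))
scene [  0   0  27  19 424] [12.2736  8.9481]
scene [  0   0  27  19 418] [12.9522  8.9665]
scene [  0   0  27  19 445] [13.4045  8.7506]
scene [  0   0  27  19 454] [13.0066  8.8634]
cups scene (array([[0.4342, 0.1372],
       [0.4922, 0.1527],
       [0.5501, 0.1683],
       [0.6081, 0.1838]]), np.float64(15.020857023751148), array([1.9124, 1.7232, 2.5626, 2.1384]))
top 94 [ 0.4574 -0.1636  0.0628] [0.0207 0.0219 0.01  ]
top 19 [ 0.5184 -0.176   0.0808] [0.0063 0.008  0.0097]
top 55 [ 0.5742 -0.1903  0.0715] [0.0147 0.0161 0.0105]
top 191 [ 0.6325 -0.2023  0.0535] [0.032  0.0322 0.0114]
obj top (array([[ 0.4575, -0.1645],
       [ 0.5161, -0.1775],
       [ 0.5747, -0.1904],
       [ 0.6332, -0.2033]]), np.float64(-12.450581729172503), array([0.6561, 1.6891, 1.4506, 0.2891]))
scene 54 [ 0.4599 -0.1634  0.0611] [0.0207 0.0203 0.0081]
scene 19 [ 0.5197 -0.1749  0.0785] [0.0098 0.0086 0.0072]
scene 39 [ 0.5756 -0.1887  0.07  ] [0.0153 0.0158 0.0074]
scene 155 [ 0.6381 -0.2015  0.0524] [0.034  0.0302 0.0088]
obj scene (array([[ 0.4586, -0.1632],
       [ 0.5172, -0.1761],
       [ 0.5758, -0.1891],
       [ 0.6344, -0.2021]]), np.float64(-12.483747168580745), array([0.6647, 1.1553, 1.8044, 0.8969]))
at [0.2559 0.5143 0.2088] yaw 63.5 t 0.1 row [-0.001, -0.0003, -0.1385] [-1.919, -2.049, 0.038] rows>=16.8
```

```bash
python3 -m jog '[[0,0,-0.155,-0.95,-0.98,0,1],[0,0,-0.155,-0.95,-0.98,0,1],[0,0,-0.155,-0.95,-0.98,0,1],[0,0,-0.155,-0.95,-0.98,0,1],[0,0,-0.155,-0.95,-0.98,0,0.5],[0,0,-0.155,-0.95,-0.98,0,0.5],[0,0,-0.155,-0.95,-0.98,0,0.5],[0,0,-0.155,-0.95,-0.98,0,0.5],[0,0,-0.155,-0.95,-0.98,0,0.5],[0,0,-0.155,-0.95,-0.98,0,0.5],[0,0,-0.155,-0.95,-0.98,0,0.5]]' 40
python3 -c "
from h import *
plan(.458,-.164,.2,77.5)"
```

```text
t: 1.02
position: [0.3596, 0.1894, 0.2095]
tool_rot: [0.11, 0.994, 0.0, -0.0]
wrist_force: [-0.3, -0.5, -0.1]
opening: 0.747
grip_force: 0.0
at [0.3596 0.1894 0.2095] yaw 77.4 t 1.0167 row [0.0002, -0.0003, -0.0014] [-0.693, -1.293, 0.037] rows>=8.8
```

```bash
python3 -m jog '[[0,0,0,-0.53,-0.99,0,0.5],[0,0,0,-0.53,-0.99,0,0.5],[0,0,0,-0.53,-0.99,0,0.5],[0,0,0,-0.53,-0.99,0,0.5],[0,0,0,-0.53,-0.99,0,0.5],[0,0,0,-0.53,-0.99,0,0.5],[0,0,0,-0.53,-0.99,0,0.5],[0,0,0,-0.53,-0.99,0,0.5],[0,0,0,-0.53,-0.99,0,0.5]]'
python3 -c "
from h import *
plan(.458,-.164,.1,77.5)"
```

```text
t: 1.77
position: [0.4358, -0.0804, 0.2093]
tool_rot: [0.109, 0.994, 0.001, -0.001]
wrist_force: [0.2, 0.0, -0.1]
opening: 0.749
grip_force: 0.0
at [ 0.4358 -0.0804  0.2093] yaw 77.5 t 1.7667 row [0.0006, -0.0008, -0.0005] [-0.16, -0.308, 0.437] rows>=3.3
```

```bash
python3 -m jog '[[0,0,0,-0.16,-0.308,0.3,0.5],[0,0,0,-0.16,-0.308,0.3,0.5],[0,0,0,-0.16,-0.308,0.3,0.5],[0,0,0,-0.16,-0.308,0.357,0.5],[0,0,0,-0.16,-0.308,0.357,0.5],[0,0,0,-0.16,-0.308,0.357,0.5]]'
python3 -c "
from h import *
plan(.458,-.164,.043,77.5)
p,d=grab_frame('scene');P=cloud('scene',d)
a=cv2.convertScaleAbs(cv2.resize(p[120:300,120:320],None,fx=3,fy=3,interpolation=3),alpha=2);cv2.imwrite('pics/c3.png',a)
m=(P[...,2]>.085)&(abs(P[...,0]-.458)<.08)&(abs(P[...,1]+.164)<.07)
print(np.percentile(P[m][:,2],[0,1,3,10]))
lo=P[m&(P[...,2]<.12)];print('fingers y<',lo[lo[:,1]<-.164].mean(0),lo[lo[:,1]>-.164].mean(0),len(lo))
"
```

```text
t: 2.27
position: [0.4575, -0.1621, 0.1198]
tool_rot: [0.108, 0.994, 0.001, -0.001]
wrist_force: [0.2, -0.7, 0.5]
opening: 0.754
grip_force: 0.0
at [ 0.4575 -0.1621  0.1198] yaw 77.6 t 2.2667 row [0.001, -0.0016, 0.0014] [-0.004, -0.007, 0.307] rows>=1.8
[0.14775003 0.16275124 0.18489002 0.22114746]
fingers y< [nan nan nan] [nan nan nan] 0<string>:8: RuntimeWarning: Mean of empty slice.
  ret = um.true_divide(
```

View pics/c3.png

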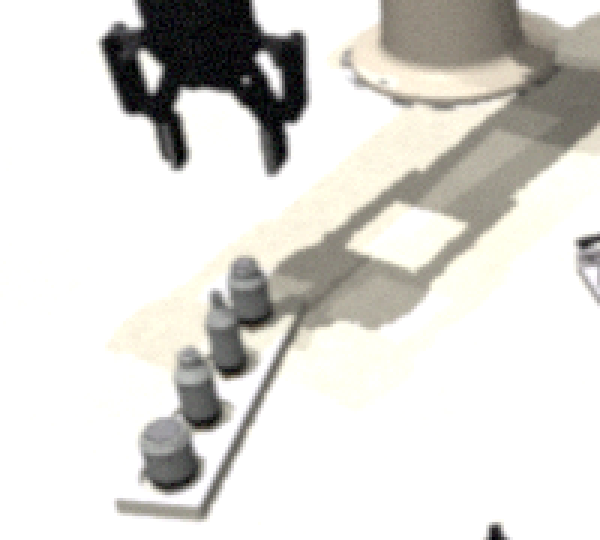

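```bash
python3 -c "
from h import *
for s in(-1,1):
  for z in(.095,.103,.113,.123): print(s,z,project('scene',np.array([[.4575+s*.008,-.1621+s*.036,z]])).round(1))
p,d=grab_frame('scene');P=cloud('scene',d)
for u,v in((176,165),(178,170),(209,170),(208,160),(177,160)): print(u,v,d[v,u],P[v,u])
print(camera_info('scene')['pose'][:3,3])"
```

```text
-1 0.095 [[183.6 194.7]]
-1 0.103 [[183.  191.6]]
-1 0.113 [[182.1 187.8]]
-1 0.123 [[181.3 184. ]]
1 0.095 [[215.6 196.7]]
1 0.103 [[215.1 193.6]]
1 0.113 [[214.4 189.8]]
1 0.123 [[213.8 186. ]]
176 165 0.98685795 [ 0.46083836 -0.19758352  0.17699524]
178 170 0.9951914 [ 0.46041239 -0.19585836  0.16453301]
209 170 0.98290426 [ 0.47835291 -0.12828575  0.17067403]
208 160 0.9686737 [ 0.47782582 -0.12686801  0.19404374]
177 160 0.98574305 [ 0.45544147 -0.19452496  0.18574681]
[1.35728079 0.01502819 0.67189949]
```

```bash
python3 -c "
from h import *
np.set_printoptions(precision=3,suppress=True)
p,d=grab_frame('scene');P=cloud('scene',d);s=get_state();print(s['position'],s['t'],s['opening'])
for u in(180,211):print(u,P[168:184:1,u][:,2],P[168:184:1,u][:,0])
a=cv2.convertScaleAbs(cv2.resize(p[60:240,120:320],None,fx=3,fy=3,interpolation=3),alpha=3);cv2.imwrite('pics/c4.png',a)
p,d=grab_frame('top');P=cloud('top',d);m=(P[...,2]>.13)&(np.hypot(P[...,0]-.457,P[...,1]+.162)<.09);q=P[m]
for z in(.13,.15,.17,.19,.22,.26,.3):
  k=(q[:,2]>z)&(q[:,2]<z+.02);print(z,k.sum(),q[k].mean(0) if k.any() else '')
"
```

```text
[ 0.459 -0.164  0.122] 2.4167 0.74855872223058
180 [ 0.163  0.16   0.16   0.158  0.157  0.154  0.151  0.15  -0.001  0.001
  0.     0.001  0.001 -0.001 -0.001 -0.003] [0.449 0.449 0.452 0.453 0.456 0.456 0.455 0.457 0.201 0.21  0.215 0.221
 0.227 0.228 0.233 0.236]
211 [ 0.173  0.17   0.168  0.165  0.162  0.161  0.158  0.156  0.156  0.152
 -0.002 -0.004 -0.001 -0.003  0.001 -0.   ] [0.474 0.473 0.473 0.473 0.473 0.474 0.474 0.474 0.478 0.476 0.22  0.223
 0.233 0.235 0.247 0.25 ]
0.13 0 
0.15 0 
0.17 0 
0.19 38 [ 0.471 -0.114  0.203]
0.22 95 [ 0.468 -0.125  0.229]
0.26 83 [ 0.467 -0.131  0.271]
0.3 289 [ 0.468 -0.134  0.312]
```

View pics/c4.png

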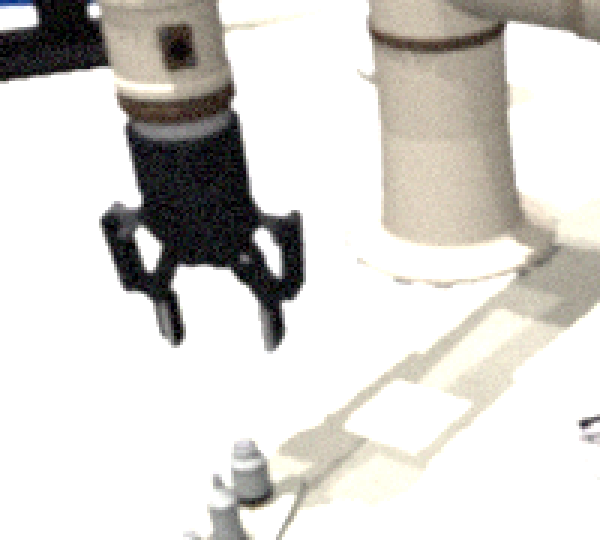

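```bash
python3 -c "
from h import *
np.set_printoptions(precision=3,suppress=True)
d=np.load('pics/scene0.npy');P=cloud('scene',d)
m=(np.hypot(P[...,0]-.256,P[...,1]-.514)<.08)&(P[...,2]>.1);q=P[m];print(len(q),np.percentile(q[:,2],[0,1,3,10]),q[q[:,2].argsort()[:8]])
s=get_state();print(s['position'],s['joint_positions'],s['tool_rot'])
from workcell import tip_extent;print(tip_extent)
"
```

```text
2914 [0.244 0.252 0.265 0.294] [[0.283 0.551 0.244]
 [0.286 0.555 0.245]
 [0.286 0.552 0.245]
 [0.244 0.468 0.245]
 [0.245 0.471 0.246]
 [0.234 0.479 0.246]
 [0.283 0.551 0.246]
 [0.248 0.472 0.247]]
[ 0.459 -0.164  0.122] [-0.592  0.015  1.931  0.     1.193 -1.946] [ 0.108  0.994 -0.001  0.001]
0.017
```

The fingertips appear about 37 mm higher in depth than the reported TCP says they should, both at the start and here. I'll descend to a height that is safe either way and compare against the objective directly.

```bash
python3 -m jog '[[0,0,0,0,0,0.1,0.5],[0,0,0,0,0,0.2,0.5],[0,0,0,0,0,0.228,0.5],[0,0,0,0,0,0.228,0.5],[0,0,0,0,0,0.228,0.5]]'
python3 -c "
from h import *
p,d=grab_frame('scene');P=cloud('scene',d);print(get_state()['position'])
a=cv2.convertScaleAbs(cv2.resize(p[120:280,140:300],None,fx=3.7,fy=3.7,interpolation=3),alpha=3);cv2.imwrite('pics/c5.png',a)
m=(p.max(2)<40)&(P[...,2]>.03)&(np.hypot(P[...,0]-.458,P[...,1]+.164)<.08);q=P[m];print(np.percentile(q[:,2],[0,1,3,10]));print(q[q[:,2].argsort()[:40:4]].round(3))"
```

```text
t: 2.88
position: [0.4583, -0.1646, 0.0644]
tool_rot: [0.109, 0.994, -0.0, 0.0]
wrist_force: [-0.2, -0.5, 0.5]
opening: 0.747
grip_force: 0.0
[ 0.45882527 -0.16503532  0.06504101]
[0.03209008 0.10846681 0.12600448 0.15246116]
[[ 0.527 -0.167  0.032]
 [ 0.527 -0.167  0.043]
 [ 0.526 -0.168  0.053]
 [ 0.461 -0.198  0.099]
 [ 0.457 -0.197  0.102]
 [ 0.456 -0.195  0.103]
 [ 0.453 -0.206  0.105]
 [ 0.475 -0.123  0.105]
 [ 0.46  -0.196  0.106]
 [ 0.475 -0.125  0.108]]
```

View pics/c5.png

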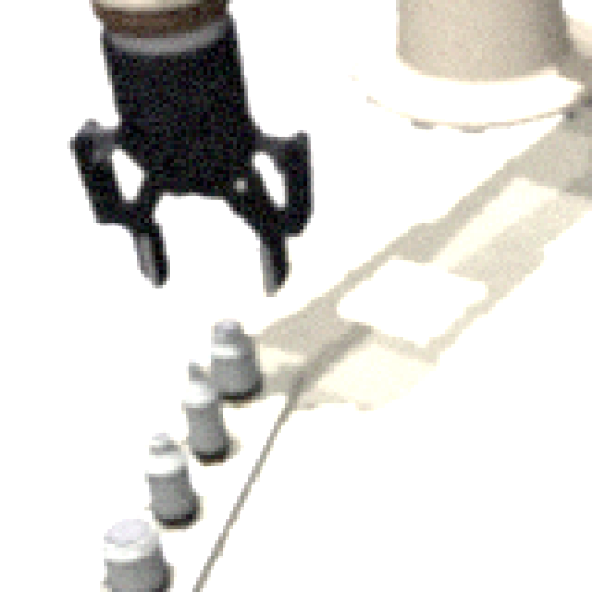

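The camera is right: the tips stand about 30 mm above the reported TCP. In the crop they are at (155,280) and (272,288), clearly above b's top at (228,325). I'll add that offset to every height and go on down.

```bash
python3 -m jog '[[0,0,0,0,0,0.08,0.5],[0,0,0,0,0,0.16,0.5],[0,0,0,0,0,0.21,0.5],[0,0,0,0,0,0.25,0.5],[0,0,0,0,0,0.25,0.5],[0,0,0,0,0,0.25,0.5]]'
python3 -c "
from h import *
p,d=grab_frame('scene');P=cloud('scene',d);print(get_state()['position'])
a=cv2.convertScaleAbs(cv2.resize(p[140:260,150:270],None,fx=4.5,fy=4.5,interpolation=3),alpha=3);cv2.imwrite('pics/c6.png',a)
q=P[(p.max(2)<30)&(P[...,2]>.02)&(np.hypot(P[...,0]-.458,P[...,1]+.164)<.055)];print(q[q[:,2].argsort()[:60:5]].round(3))"
```

```text
t: 3.43
position: [0.4584, -0.1649, 0.0018]
tool_rot: [0.109, 0.994, -0.0, 0.0]
wrist_force: [-0.4, 0.9, 0.5]
opening: 0.749
grip_force: 0.0
[ 0.4587928  -0.16521984  0.00219407]
[[ 0.464 -0.152  0.02 ]
 [ 0.46  -0.198  0.035]
 [ 0.45  -0.196  0.039]
 [ 0.476 -0.128  0.041]
 [ 0.459 -0.197  0.042]
 [ 0.451 -0.195  0.045]
 [ 0.473 -0.125  0.047]
 [ 0.452 -0.196  0.049]
 [ 0.47  -0.12   0.05 ]
 [ 0.469 -0.12   0.052]
 [ 0.471 -0.124  0.054]
 [ 0.458 -0.197  0.056]]
```

View pics/c6.png

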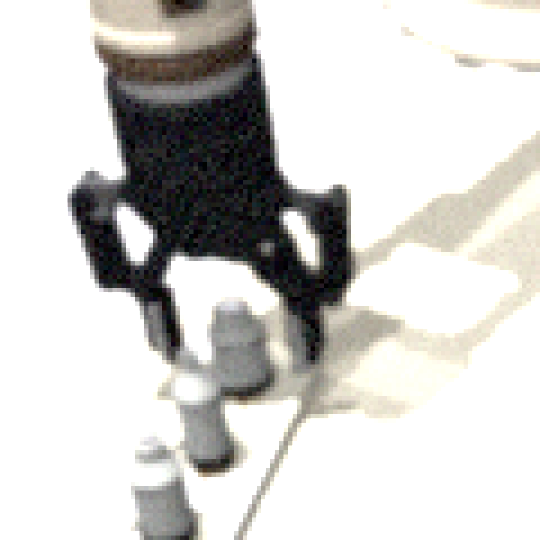

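The fingers, at crop (180,360) and (305,365), straddle b at (240,345), with the tips about 33 mm up. I'll close and lift.

```bash
python3 -m jog '[[0,0,0,0,0,0.015,0.2],[0,0,0,0,0,0.015,0],[0,0,0,0,0,0.015,-1],[0,0,0,0,0,0.015,-1],[0,0,0,0,0,0.015,-1],[0,0,0,0,0,0.015,-1],[0,0,0,0,0,0.015,-1],[0,0,0,0,0,0.015,-1]]' 50; python3 -m jog '[[0,0,0,0,0,-0.04,-1],[0,0,0,0,0,-0.12,-1],[0,0,0,0,0,-0.24,-1],[0,0,0,0,0,-0.36,-1],[0,0,0,0,0,-0.44,-1],[0,0,0,0,0,-0.44,-1]]'
python3 -c "
from h import *
plan(.4866,.1535,.11,105.3)
p,d=grab_frame('scene');P=cloud('scene',d)
a=cv2.convertScaleAbs(cv2.resize(p[90:240,140:290],None,fx=4,fy=4,interpolation=3),alpha=3);cv2.imwrite('pics/c7.png',a)"
```

```text
t: 4.15
position: [0.4582, -0.1649, -0.0022]
tool_rot: [0.109, 0.994, -0.0, 0.0]
wrist_force: [-1.0, 1.3, 5.4]
opening: 0.326
grip_force: 49.2
t: 4.65
position: [0.4607, -0.1664, 0.1124]
tool_rot: [0.109, 0.994, -0.002, 0.004]
wrist_force: [1.0, -0.5, -0.1]
opening: 0.33
grip_force: 49.4
at [ 0.4607 -0.1664  0.1124] yaw 77.5 t 4.65 row [-0.0035, 0.0049, -0.3089] [0.176, 1.272, 0.004] rows>=7.7
```

View pics/c7.png

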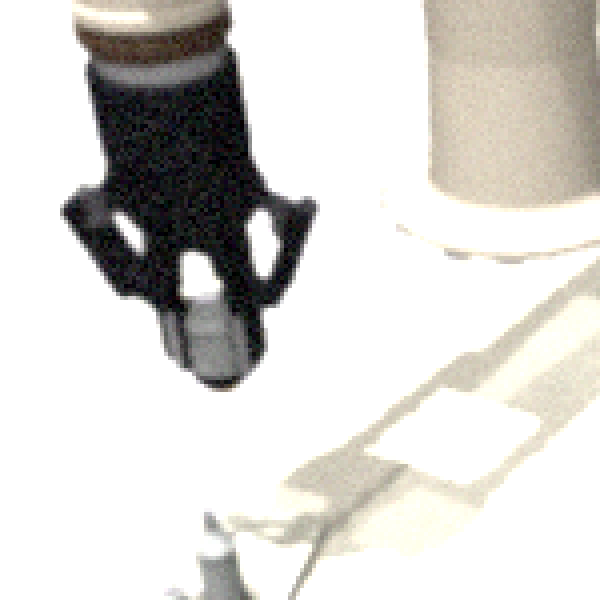

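b is held upright between the pads, with its foot just below the tips. Next I carry it to cup 2.

```bash
python3 -m jog '[[0,0,-0.04,0.02,0.07,0,-1],[0,0,-0.1,0.04,0.2,0,-1],[0,0,-0.309,0.138,0.99,0,-1],[0,0,-0.309,0.138,0.99,0,-1],[0,0,-0.309,0.138,0.99,0,-1],[0,0,-0.309,0.138,0.99,0,-1],[0,0,-0.309,0.138,0.99,0,-1],[0,0,-0.309,0.138,0.99,0,-1],[0,0,-0.309,0.138,0.99,0,-1]]'
python3 -c "
from h import *
plan(.4866,.1535,.11,105.3)"
```

```text
t: 5.45
position: [0.476, 0.0861, 0.1054]
tool_rot: [-0.135, 0.991, 0.0, -0.002]
wrist_force: [-0.5, -0.4, -0.8]
opening: 0.33
grip_force: 49.7
at [0.476  0.0861 0.1054] yaw 105.5 t 5.45 row [0.0006, -0.0022, 0.0024] [-0.113, 0.249, -0.019] rows>=1.6
```

```bash
python3 -m jog '[[0,0,0,-0.06,0.12,0,-1],[0,0,0,-0.113,0.249,0,-1],[0,0,0,-0.113,0.249,0.1,-1],[0,0,0,-0.113,0.249,0.2,-1],[0,0,0,-0.113,0.249,0.28,-1],[0,0,0,-0.113,0.249,0.32,-1],[0,0,0,-0.113,0.249,0.32,-1],[0,0,0,-0.113,0.249,0.32,-1]]'
python3 -c "
from h import *
plan(.4866,.1535,-.003,105.3)
p,d=grab_frame('scene');P=cloud('scene',d)
a=cv2.convertScaleAbs(cv2.resize(p[130:280,270:420],None,fx=4,fy=4,interpolation=3),alpha=3);cv2.imwrite('pics/c8.png',a)"
```

```text
t: 6.12
position: [0.4883, 0.1511, 0.0269]
tool_rot: [-0.132, 0.991, -0.0, -0.001]
wrist_force: [-0.1, -0.3, -0.0]
opening: 0.328
grip_force: 50.0
at [0.4883 0.1511 0.0269] yaw 105.2 t 6.1167 row [0.0001, -0.0009, -0.0008] [0.004, 0.011, 0.119] rows>=0.7
```

View pics/c8.png

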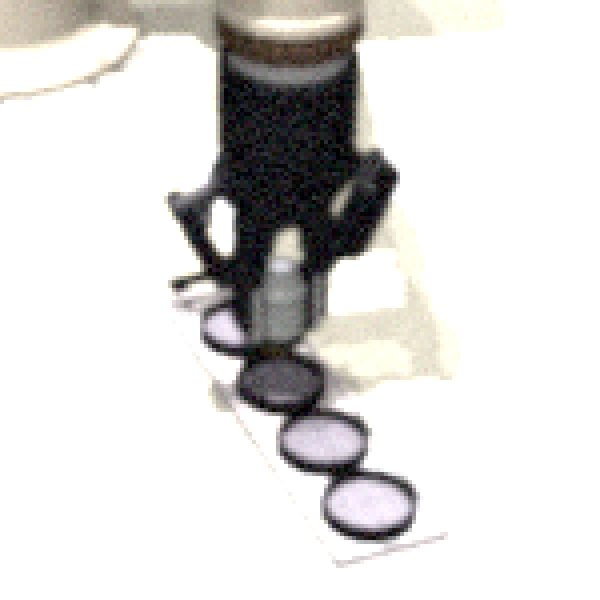

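b hangs above cup 2: its foot is at (275,350) and the cup centre at (282,385). I'll lower it slowly and watch the force.

```bash
python3 -m jog '[[0,0,0,0.004,0.011,0.03,-1],[0,0,0,0.004,0.011,0.06,-1],[0,0,0,0.004,0.011,0.085,-1],[0,0,0,0.004,0.011,0.1,-1],[0,0,0,0.004,0.011,0.108,-1],[0,0,0,0.004,0.011,0.114,-1],[0,0,0,0.004,0.011,0.114,-1]]'; python3 -m jog '[[0,0,0,0,0,0.003,-1],[0,0,0,0,0,0.006,-1],[0,0,0,0,0,0.006,-1]]'
```

```text
t: 6.75
position: [0.4867, 0.1544, -0.0016]
tool_rot: [-0.133, 0.991, 0.0, -0.0]
wrist_force: [0.6, 0.2, -1.5]
opening: 0.323
grip_force: 50.0
t: 7.0
position: [0.4869, 0.1544, -0.0027]
tool_rot: [-0.133, 0.991, -0.0, 0.0]
wrist_force: [-0.6, -0.4, -0.6]
opening: 0.33
grip_force: 50.0
```

```bash
for i in 1; do python3 -m jog '[[0,0,0,0,0,0.004,-1],[0,0,0,0,0,0.006,-1],[0,0,0,0,0,0.006,-1]]'; done;  python3 -m jog '[[0,0,0,0,0,0.004,-1],[0,0,0,0,0,0.006,-1],[0,0,0,0,0,0.006,-1]]'
```

```text
t: 7.25
position: [0.4872, 0.1545, -0.0032]
tool_rot: [-0.133, 0.991, -0.0, 0.0]
wrist_force: [-3.4, -0.8, 7.5]
opening: 0.328
grip_force: 51.0
t: 7.5
position: [0.4874, 0.1545, -0.0033]
tool_rot: [-0.133, 0.991, -0.0, -0.0]
wrist_force: [-8.7, -1.2, 20.2]
opening: 0.329
grip_force: 52.2
```

Contact came at −0.003, as predicted. Ease off, release and rise.

```bash
python3 -m jog '[[0,0,0,0,0,-0.01,-1],[0,0,0,0,0,-0.01,-0.2],[0,0,0,0,0,-0.01,0],[0,0,0,0,0,-0.01,0.3],[0,0,0,0,0,-0.01,0.5],[0,0,0,0,0,-0.01,0.5],[0,0,0,0,0,-0.01,0.5],[0,0,0,0,0,-0.06,0.5],[0,0,0,0,0,-0.2,0.5],[0,0,0,0,0,-0.35,0.5],[0,0,0,0,0,-0.45,0.5],[0,0,0,0,0,-0.45,0.5]]'
python3 -c "
from h import *
plan(.6335,-.2025,.11,77.5)
p,d=grab_frame('scene')
a=cv2.convertScaleAbs(cv2.resize(p[130:280,270:420],None,fx=4,fy=4,interpolation=3),alpha=3);cv2.imwrite('pics/c9.png',a)"
```

```text
t: 8.5
position: [0.4914, 0.1548, 0.1131]
tool_rot: [-0.133, 0.991, -0.0, 0.006]
wrist_force: [-0.3, 0.0, 0.8]
opening: 0.753
grip_force: 0.0
at [0.4914 0.1548 0.1131] yaw 105.3 t 8.5 row [0.0003, 0.0075, 0.309] [-0.17, -1.529, 0.018] rows>=9.2
```

View pics/c9.png

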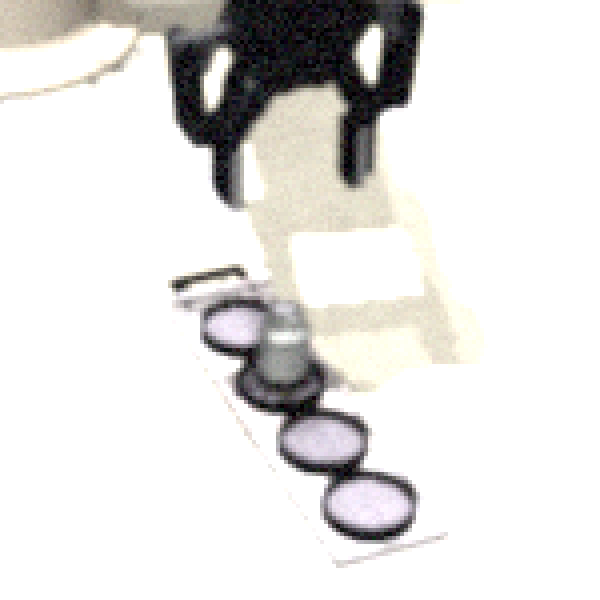

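b stands upright in cup 2. Next is a, at the far end of the block.

```bash
python3 -m jog '[[0,0,0.309,-0.11,-0.99,0,0.5],[0,0,0.309,-0.11,-0.99,0,0.5],[0,0,0.309,-0.11,-0.99,0,0.5],[0,0,0.309,-0.11,-0.99,0,0.5],[0,0,0.309,-0.11,-0.99,0,0.5],[0,0,0.309,-0.11,-0.99,0,0.5],[0,0,0.309,-0.11,-0.99,0,0.5],[0,0,0.309,-0.11,-0.99,0,0.5]]'
python3 -c "
from h import *
plan(.6335,-.2025,.11,77.5)"
```

```text
t: 9.22
position: [0.578, -0.0788, 0.1048]
tool_rot: [0.111, 0.994, 0.0, -0.001]
wrist_force: [-0.2, -0.3, 0.3]
opening: 0.748
grip_force: 0.0
at [ 0.578  -0.0788  0.1048] yaw 77.3 t 9.2167 row [0.0003, -0.0018, -0.0024] [-0.325, -0.434, -0.022] rows>=3.3
```

```bash
python3 -m jog '[[0,0,0,-0.325,-0.434,0,0.5],[0,0,0,-0.325,-0.434,0,0.5],[0,0,0,-0.325,-0.434,0,0.5],[0,0,0,-0.325,-0.434,0,0.5],[0,0,0,-0.325,-0.434,0.1,0.5],[0,0,0,-0.325,-0.434,0.2,0.5],[0,0,0,-0.325,-0.434,0.2,0.5],[0,0,0,-0.325,-0.434,0.2,0.5]]'
python3 -c "
from h import *
plan(.6335,-.2025,-.002,77.5)"
```

```text
t: 9.88
position: [0.6323, -0.198, 0.054]
tool_rot: [0.108, 0.994, 0.001, -0.003]
wrist_force: [0.0, 0.7, 0.3]
opening: 0.751
grip_force: 0.0
at [ 0.6323 -0.198   0.054 ] yaw 77.6 t 9.8833 row [0.0012, -0.0039, 0.0007] [-0.01, -0.017, 0.224] rows>=1.3
```

```bash
python3 -m jog '[[0,0,0,-0.01,-0.016,0.08,0.5],[0,0,0,-0.01,-0.016,0.15,0.5],[0,0,0,-0.01,-0.016,0.2,0.5],[0,0,0,-0.01,-0.016,0.224,0.5],[0,0,0,-0.01,-0.016,0.224,0.2],[0,0,0,-0.01,-0.016,0.224,0],[0,0,0,-0.01,-0.016,0.224,-1],[0,0,0,-0.01,-0.016,0.224,-1],[0,0,0,-0.01,-0.016,0.224,-1],[0,0,0,-0.01,-0.016,0.224,-1],[0,0,0,-0.01,-0.016,0.224,-1],[0,0,0,-0.01,-0.016,0.224,-1]]'
python3 -c "
from h import *
plan(.6335,-.2025,.11,77.5)"
```

```text
t: 10.88
position: [0.6373, -0.2055, 0.0025]
tool_rot: [0.109, 0.994, -0.0, 0.001]
wrist_force: [-0.3, 1.1, 5.9]
opening: 0.374
grip_force: 50.2
at [ 0.6373 -0.2055  0.0025] yaw 77.5 t 10.8833 row [-0.0003, 0.0018, -0.0001] [0.016, 0.008, -0.43] rows>=2.6
```

```bash
python3 -m jog '[[0,0,0,0,0,-0.04,-1],[0,0,0,0,0,-0.12,-1],[0,0,0,0,0,-0.24,-1],[0,0,0,0,0,-0.36,-1],[0,0,0,0,0,-0.43,-1],[0,0,0,0,0,-0.43,-1],[0,0,0,0,0,-0.43,-1]]'
python3 -c "
from h import *
plan(.4287,.1376,.11,105.3)"
```

```text
t: 11.47
position: [0.6364, -0.2053, 0.109]
tool_rot: [0.109, 0.994, -0.0, 0.001]
wrist_force: [-0.7, 0.0, -2.3]
opening: 0.371
grip_force: 49.7
at [ 0.6364 -0.2053  0.109 ] yaw 77.5 t 11.4667 row [-0.0006, 0.0009, -0.309] [1.108, 1.159, -0.006] rows>=9.6
```

```bash
python3 -m jog '[[0,0,-0.04,0.07,0.07,0,-1],[0,0,-0.1,0.18,0.19,0,-1],[0,0,-0.309,0.94,0.98,0,-1],[0,0,-0.309,0.94,0.98,0,-1],[0,0,-0.309,0.94,0.98,0,-1],[0,0,-0.309,0.94,0.98,0,-1],[0,0,-0.309,0.94,0.98,0,-1],[0,0,-0.309,0.94,0.98,0,-1],[0,0,-0.309,0.94,0.98,0,-1],[0,0,-0.309,0.94,0.98,0,-1],[0,0,-0.309,0.94,0.98,0,-1],[0,0,-0.309,0.94,0.98,0,-1]]'
python3 -c "
from h import *
plan(.4287,.1376,.03,105.3)"
```

```text
t: 12.47
position: [0.4591, 0.0846, 0.107]
tool_rot: [-0.133, 0.991, -0.0, -0.001]
wrist_force: [0.8, -0.3, -1.9]
opening: 0.371
grip_force: 50.0
at [0.4591 0.0846 0.107 ] yaw 105.3 t 12.4667 row [0.0002, -0.0013, 0.0] [0.061, 0.237, 0.308] rows>=2.4
```

```bash
python3 -m jog '[[0,0,0,0.03,0.12,0,-1],[0,0,0,0.061,0.237,0,-1],[0,0,0,0.061,0.237,0,-1],[0,0,0,0.061,0.237,0.08,-1],[0,0,0,0.061,0.237,0.18,-1],[0,0,0,0.061,0.237,0.26,-1],[0,0,0,0.061,0.237,0.3,-1],[0,0,0,0.061,0.237,0.3,-1],[0,0,0,0.061,0.237,0.3,-1],[0,0,0,0.061,0.237,0.3,-1]]'
python3 -c "
from h import *
plan(.4287,.1376,.0025,105.3)"
```

```text
t: 13.3
position: [0.4309, 0.1378, 0.0343]
tool_rot: [-0.133, 0.991, -0.0, 0.001]
wrist_force: [-0.1, 0.6, -1.8]
opening: 0.374
grip_force: 50.4
at [0.4309 0.1378 0.0343] yaw 105.3 t 13.3 row [-0.0004, 0.0013, -0.0005] [0.009, 0.002, 0.127] rows>=0.8
```

```bash
python3 -m jog '[[0,0,0,0.006,0,0.03,-1],[0,0,0,0.006,0,0.06,-1],[0,0,0,0.006,0,0.085,-1],[0,0,0,0.006,0,0.105,-1],[0,0,0,0.006,0,0.117,-1],[0,0,0,0.006,0,0.125,-1],[0,0,0,0.006,0,0.125,-1],[0,0,0,0.006,0,0.125,-1]]';python3 -m jog '[[0,0,0,0,0,0.004,-1],[0,0,0,0,0,0.006,-1],[0,0,0,0,0,0.006,-1]]'
```

```text
t: 13.97
position: [0.4281, 0.1378, 0.002]
tool_rot: [-0.133, 0.991, -0.0, 0.0]
wrist_force: [-0.4, -0.3, -1.6]
opening: 0.376
grip_force: 50.6
t: 14.22
position: [0.4285, 0.1379, 0.0014]
tool_rot: [-0.133, 0.991, -0.0, 0.0]
wrist_force: [-2.9, 0.2, 8.0]
opening: 0.371
grip_force: 51.5
```

Contact at .0014, as expected. Release and go to c.

```bash
python3 -m jog '[[0,0,0,0,0,-0.003,-1],[0,0,0,0,0,-0.003,-0.15],[0,0,0,0,0,-0.003,0],[0,0,0,0,0,-0.003,0.3],[0,0,0,0,0,-0.003,0.5],[0,0,0,0,0,-0.003,0.5],[0,0,0,0,0,-0.003,0.5],[0,0,0,0,0,-0.06,0.5],[0,0,0,0,0,-0.2,0.5],[0,0,0,0,0,-0.35,0.5],[0,0,0,0,0,-0.43,0.5],[0,0,0,0,0,-0.43,0.5],[0,0,0,0,0,-0.43,0.5]]'
python3 -c "
from h import *
plan(.5745,-.190,.11,77.5)"
```

```text
t: 15.3
position: [0.429, 0.1379, 0.1092]
tool_rot: [-0.133, 0.991, -0.0, 0.002]
wrist_force: [0.0, -0.5, -0.4]
opening: 0.749
grip_force: 0.0
at [0.429  0.1379 0.1092] yaw 105.3 t 15.3 row [0.0, 0.0021, 0.3089] [-0.215, -1.418, -0.002] rows>=8.6
```

```bash
python3 -m jog '[[0,0,0.309,-0.15,-0.99,0,0.5],[0,0,0.309,-0.15,-0.99,0,0.5],[0,0,0.309,-0.15,-0.99,0,0.5],[0,0,0.309,-0.15,-0.99,0,0.5],[0,0,0.309,-0.15,-0.99,0,0.5],[0,0,0.309,-0.15,-0.99,0,0.5],[0,0,0.309,-0.15,-0.99,0,0.5],[0,0,0.309,-0.15,-0.99,0,0.5],[0,0,0.309,-0.15,-0.99,0,0.5]]'
python3 -c "
from h import *
plan(.5745,-.190,.05,77.5)"
```

```text
t: 16.05
position: [0.5279, -0.0904, 0.1059]
tool_rot: [0.109, 0.994, 0.001, -0.002]
wrist_force: [-0.0, -0.4, 0.3]
opening: 0.752
grip_force: 0.0
at [ 0.5279 -0.0904  0.1059] yaw 77.5 t 16.05 row [0.0007, -0.0025, -0.0005] [-0.269, -0.349, 0.222] rows>=3.0
```

```bash
python3 -m jog '[[0,0,0,-0.269,-0.349,0,0.5],[0,0,0,-0.269,-0.349,0,0.5],[0,0,0,-0.269,-0.349,0,0.5],[0,0,0,-0.269,-0.349,0.1,0.5],[0,0,0,-0.269,-0.349,0.2,0.5],[0,0,0,-0.269,-0.349,0.22,0.5],[0,0,0,-0.269,-0.349,0.22,0.5],[0,0,0,-0.269,-0.349,0.22,0.5],[0,0,0,-0.269,-0.349,0.22,0.5]]'
python3 -c "
from h import *
plan(.5745,-.190,.001,77.5)"
```

```text
t: 16.8
position: [0.5771, -0.1904, 0.0546]
tool_rot: [0.108, 0.994, -0.0, 0.001]
wrist_force: [0.4, -0.3, 0.3]
opening: 0.753
grip_force: 0.0
at [ 0.5771 -0.1904  0.0546] yaw 77.6 t 16.8 row [-0.0005, 0.0014, 0.0007] [0.011, -0.0, 0.214] rows>=1.3
```

```bash
python3 -m jog '[[0,0,0,0.008,0,0.08,0.5],[0,0,0,0.008,0,0.15,0.5],[0,0,0,0.008,0,0.2,0.5],[0,0,0,0.008,0,0.214,0.5],[0,0,0,0.008,0,0.214,0.2],[0,0,0,0.008,0,0.214,0],[0,0,0,0.008,0,0.214,-1],[0,0,0,0.008,0,0.214,-1],[0,0,0,0.008,0,0.214,-1],[0,0,0,0.008,0,0.214,-1],[0,0,0,0.008,0,0.214,-1],[0,0,0,0.008,0,0.214,-1]]';python3 -m jog '[[0,0,0,0,0,-0.04,-1],[0,0,0,0,0,-0.12,-1],[0,0,0,0,0,-0.24,-1],[0,0,0,0,0,-0.36,-1],[0,0,0,0,0,-0.43,-1],[0,0,0,0,0,-0.43,-1],[0,0,0,0,0,-0.43,-1]]'
python3 -c "
from h import *
plan(.5445,.1694,.11,105.3)"
```

```text
t: 17.8
position: [0.5754, -0.1909, 0.0011]
tool_rot: [0.109, 0.994, -0.0, 0.001]
wrist_force: [-0.5, 0.7, 6.9]
opening: 0.29
grip_force: 49.1
t: 18.38
position: [0.5745, -0.1906, 0.1077]
tool_rot: [0.109, 0.994, -0.0, 0.001]
wrist_force: [-0.4, -0.4, -2.9]
opening: 0.292
grip_force: 49.2
at [ 0.5745 -0.1906  0.1077] yaw 77.5 t 18.3833 row [-0.0006, 0.0009, -0.309] [0.429, 1.38, -0.011] rows>=8.7
```

c is held (opening .29, weight −2.9 N). Carry it to cup 3; contact should come at a TCP z of about 0.000.

```bash
python3 -m jog '[[0,0,-0.04,0.03,0.07,0,-1],[0,0,-0.1,0.06,0.2,0,-1],[0,0,-0.309,0.305,0.98,0,-1],[0,0,-0.309,0.305,0.98,0,-1],[0,0,-0.309,0.305,0.98,0,-1],[0,0,-0.309,0.305,0.98,0,-1],[0,0,-0.309,0.305,0.98,0,-1],[0,0,-0.309,0.305,0.98,0,-1],[0,0,-0.309,0.305,0.98,0,-1],[0,0,-0.309,0.305,0.98,0,-1],[0,0,-0.309,0.305,0.98,0,-1]]'
python3 -c "
from h import *
plan(.5445,.1694,.03,105.3)"
```

```text
t: 19.3
position: [0.5522, 0.0643, 0.1057]
tool_rot: [-0.132, 0.991, 0.0, -0.001]
wrist_force: [0.7, 0.1, -1.2]
opening: 0.292
grip_force: 49.6
at [0.5522 0.0643 0.1057] yaw 105.2 t 19.3 row [0.0003, -0.0013, -0.0008] [-0.081, 0.414, 0.303] rows>=3.1
```

```bash
python3 -m jog '[[0,0,0,-0.02,0.12,0,-1],[0,0,0,-0.05,0.27,0,-1],[0,0,0,-0.081,0.414,0,-1],[0,0,0,-0.081,0.414,0,-1],[0,0,0,-0.081,0.414,0.08,-1],[0,0,0,-0.081,0.414,0.18,-1],[0,0,0,-0.081,0.414,0.26,-1],[0,0,0,-0.081,0.414,0.3,-1],[0,0,0,-0.081,0.414,0.3,-1],[0,0,0,-0.081,0.414,0.3,-1],[0,0,0,-0.081,0.414,0.3,-1]]'
python3 -c "
from h import *
plan(.5445,.1694,.001,105.3)"
```

```text
t: 20.22
position: [0.5465, 0.1701, 0.0334]
tool_rot: [-0.133, 0.991, -0.0, 0.001]
wrist_force: [-0.3, 0.3, -1.6]
opening: 0.294
grip_force: 49.9
at [0.5465 0.1701 0.0334] yaw 105.3 t 20.2167 row [-0.0003, 0.0016, -0.0005] [0.009, -0.0, 0.129] rows>=0.8
```

```bash
python3 -m jog '[[0,0,0,0.006,0,0.03,-1],[0,0,0,0.006,0,0.06,-1],[0,0,0,0.006,0,0.085,-1],[0,0,0,0.006,0,0.105,-1],[0,0,0,0.006,0,0.119,-1],[0,0,0,0.006,0,0.127,-1],[0,0,0,0.006,0,0.127,-1],[0,0,0,0.006,0,0.127,-1]]';python3 -m jog '[[0,0,0,0,0,0.004,-1],[0,0,0,0,0,0.006,-1],[0,0,0,0,0,0.006,-1]]'
```

```text
t: 20.88
position: [0.5438, 0.1702, 0.0002]
tool_rot: [-0.133, 0.991, -0.0, 0.0]
wrist_force: [-0.3, -0.9, -1.0]
opening: 0.294
grip_force: 50.2
t: 21.13
position: [0.544, 0.1702, 0.0]
tool_rot: [-0.133, 0.991, -0.0, 0.0]
wrist_force: [-4.3, -0.7, 9.3]
opening: 0.287
grip_force: 50.9
```

```bash
python3 -m jog '[[0,0,0,0,0,-0.003,-1],[0,0,0,0,0,-0.003,-0.3],[0,0,0,0,0,-0.003,-0.1],[0,0,0,0,0,-0.003,0.3],[0,0,0,0,0,-0.003,0.5],[0,0,0,0,0,-0.003,0.5],[0,0,0,0,0,-0.003,0.5],[0,0,0,0,0,-0.06,0.5],[0,0,0,0,0,-0.2,0.5],[0,0,0,0,0,-0.35,0.5],[0,0,0,0,0,-0.43,0.5],[0,0,0,0,0,-0.43,0.5],[0,0,0,0,0,-0.43,0.5]]'
python3 -c "
from h import *
plan(.518,-.1755,.11,77.5)"
```

```text
t: 22.22
position: [0.5448, 0.1702, 0.1077]
tool_rot: [-0.133, 0.991, -0.0, 0.002]
wrist_force: [-0.2, 0.4, -0.0]
opening: 0.752
grip_force: 0.0
at [0.5448 0.1702 0.1077] yaw 105.3 t 22.2167 row [0.0001, 0.0022, 0.3089] [0.468, -1.306, -0.01] rows>=8.3
```

```bash
python3 -m jog '[[0,0,0.309,0.35,-0.98,0,0.5],[0,0,0.309,0.35,-0.98,0,0.5],[0,0,0.309,0.35,-0.98,0,0.5],[0,0,0.309,0.35,-0.98,0,0.5],[0,0,0.309,0.35,-0.98,0,0.5],[0,0,0.309,0.35,-0.98,0,0.5],[0,0,0.309,0.35,-0.98,0,0.5],[0,0,0.309,0.35,-0.98,0,0.5],[0,0,0.309,0.35,-0.98,0,0.5]]'
python3 -c "
from h import *
plan(.518,-.1755,.05,77.5)"
```

```text
t: 22.97
position: [0.5228, -0.0888, 0.1047]
tool_rot: [0.11, 0.994, 0.001, -0.001]
wrist_force: [-0.0, 0.7, 0.7]
opening: 0.752
grip_force: 0.0
at [ 0.5228 -0.0888  0.1047] yaw 77.4 t 22.9667 row [0.0007, -0.0019, -0.0011] [-0.057, -0.343, 0.218] rows>=2.5
```

```bash
python3 -m jog '[[0,0,0,-0.057,-0.343,0,0.5],[0,0,0,-0.057,-0.343,0,0.5],[0,0,0,-0.057,-0.343,0,0.5],[0,0,0,-0.057,-0.343,0.1,0.5],[0,0,0,-0.057,-0.343,0.2,0.5],[0,0,0,-0.057,-0.343,0.2,0.5],[0,0,0,-0.057,-0.343,0.2,0.5],[0,0,0,-0.057,-0.343,0.2,0.5]]'
python3 -c "
from h import *
plan(.518,-.1755,.004,77.5)"
```

```text
t: 23.63
position: [0.5199, -0.175, 0.0569]
tool_rot: [0.108, 0.994, -0.0, 0.0]
wrist_force: [0.6, -0.7, 0.7]
opening: 0.75
grip_force: 0.0
at [ 0.5199 -0.175   0.0569] yaw 77.6 t 23.6333 row [0.0, 0.0003, 0.001] [0.007, -0.004, 0.212] rows>=1.3
```

```bash
python3 -m jog '[[0,0,0,0.006,-0.004,0.08,0.5],[0,0,0,0.006,-0.004,0.15,0.5],[0,0,0,0.006,-0.004,0.2,0.5],[0,0,0,0.006,-0.004,0.21,0.5],[0,0,0,0.006,-0.004,0.21,0.2],[0,0,0,0.006,-0.004,0.21,0],[0,0,0,0.006,-0.004,0.21,-1],[0,0,0,0.006,-0.004,0.21,-1],[0,0,0,0.006,-0.004,0.21,-1],[0,0,0,0.006,-0.004,0.21,-1],[0,0,0,0.006,-0.004,0.21,-1],[0,0,0,0.006,-0.004,0.21,-1]]';python3 -m jog '[[0,0,0,0,0,-0.04,-1],[0,0,0,0,0,-0.12,-1],[0,0,0,0,0,-0.24,-1],[0,0,0,0,0,-0.36,-1],[0,0,0,0,0,-0.43,-1],[0,0,0,0,0,-0.43,-1],[0,0,0,0,0,-0.43,-1]]'
python3 -c "
from h import *
plan(.6024,.1852,.11,105.3)"
```

```text
t: 24.63
position: [0.5186, -0.1773, 0.0051]
tool_rot: [0.109, 0.994, -0.0, 0.001]
wrist_force: [-0.9, 0.7, 6.6]
opening: 0.257
grip_force: 49.1
t: 25.22
position: [0.518, -0.177, 0.1121]
tool_rot: [0.109, 0.994, -0.0, 0.001]
wrist_force: [0.2, 0.6, -2.7]
opening: 0.259
grip_force: 49.0
at [ 0.518  -0.177   0.1121] yaw 77.5 t 25.2167 row [-0.0008, 0.0011, -0.309] [-0.016, 1.488, 0.007] rows>=8.9
```

d is held. Contact in cup 4 should come at a TCP z of about 0.004.

```bash
python3 -m jog '[[0,0,-0.04,0,0.07,0,-1],[0,0,-0.1,0,0.2,0,-1],[0,0,-0.309,-0.01,0.99,0,-1],[0,0,-0.309,-0.01,0.99,0,-1],[0,0,-0.309,-0.01,0.99,0,-1],[0,0,-0.309,-0.01,0.99,0,-1],[0,0,-0.309,-0.01,0.99,0,-1],[0,0,-0.309,-0.01,0.99,0,-1],[0,0,-0.309,-0.01,0.99,0,-1],[0,0,-0.309,-0.01,0.99,0,-1],[0,0,-0.309,-0.01,0.99,0,-1]]'
python3 -c "
from h import *
plan(.6024,.1852,.03,105.3)"
```

```text
t: 26.13
position: [0.5726, 0.0634, 0.1099]
tool_rot: [-0.133, 0.991, 0.0, -0.001]
wrist_force: [0.2, 0.4, -1.6]
opening: 0.256
grip_force: 49.3
at [0.5726 0.0634 0.1099] yaw 105.2 t 26.1333 row [0.0003, -0.0015, -0.0008] [-0.244, 0.439, 0.319] rows>=3.6
```

```bash
python3 -m jog '[[0,0,0,-0.06,0.11,0,-1],[0,0,0,-0.14,0.25,0,-1],[0,0,0,-0.244,0.439,0,-1],[0,0,0,-0.244,0.439,0,-1],[0,0,0,-0.244,0.439,0.08,-1],[0,0,0,-0.244,0.439,0.18,-1],[0,0,0,-0.244,0.439,0.26,-1],[0,0,0,-0.244,0.439,0.3,-1],[0,0,0,-0.244,0.439,0.3,-1],[0,0,0,-0.244,0.439,0.3,-1],[0,0,0,-0.244,0.439,0.3,-1]]'
python3 -c "
from h import *
plan(.6024,.1852,.005,105.3)"
```

```text
t: 27.05
position: [0.6048, 0.1858, 0.0379]
tool_rot: [-0.133, 0.991, -0.0, 0.001]
wrist_force: [1.1, 0.1, -2.0]
opening: 0.257
grip_force: 49.5
at [0.6048 0.1858 0.0379] yaw 105.3 t 27.05 row [-0.0003, 0.0017, -0.0005] [0.01, 0.0, 0.132] rows>=0.8
```

```bash
python3 -m jog '[[0,0,0,0.006,0,0.03,-1],[0,0,0,0.006,0,0.06,-1],[0,0,0,0.006,0,0.085,-1],[0,0,0,0.006,0,0.105,-1],[0,0,0,0.006,0,0.12,-1],[0,0,0,0.006,0,0.13,-1],[0,0,0,0.006,0,0.13,-1],[0,0,0,0.006,0,0.13,-1]]';python3 -m jog '[[0,0,0,0,0,0.004,-1],[0,0,0,0,0,0.006,-1],[0,0,0,0,0,0.006,-1]]'
```

```text
t: 27.72
position: [0.602, 0.186, 0.0042]
tool_rot: [-0.133, 0.991, -0.0, -0.0]
wrist_force: [-3.1, -0.5, 3.6]
opening: 0.258
grip_force: 50.0
t: 27.97
position: [0.6022, 0.186, 0.0041]
tool_rot: [-0.133, 0.991, -0.0, -0.0]
wrist_force: [-8.1, -0.5, 13.5]
opening: 0.258
grip_force: 50.9
```

```bash
python3 -m jog '[[0,0,0,0,0,-0.006,-1],[0,0,0,0,0,-0.006,-0.35],[0,0,0,0,0,-0.006,-0.1],[0,0,0,0,0,-0.006,0.3],[0,0,0,0,0,-0.006,0.5],[0,0,0,0,0,-0.006,0.5],[0,0,0,0,0,-0.006,0.5],[0,0,0,0,0,-0.06,0.5],[0,0,0,0,0,-0.2,0.5],[0,0,0,0,0,-0.35,0.5],[0,0,0,0,0,-0.5,0.5],[0,0,0,0,0,-0.6,0.5],[0,0,0,0,0,-0.6,0.5],[0,0,0,0,0,-0.6,0.5]]'
python3 -c "
from h import *
p,d=grab_frame('scene');P=cloud('scene',d)
a=cv2.convertScaleAbs(cv2.resize(p[130:340,260:500],None,fx=2.8,fy=2.8,interpolation=3),alpha=3);cv2.imwrite('pics/c10.png',a)
for c,h in zip([(.4287,.1376),(.4866,.1535),(.5445,.1694),(.6024,.1852)],(.052,.061,.070,.079)):
  q=P[(np.hypot(P[...,0]-c[0],P[...,1]-c[1])<.028)&(P[...,2]>h-.006)&(P[...,2]<.1)];print(c,((q.max(0)+q.min(0))/2).round(4),q[:,2].max().round(4))
for n,c in(('oil',(.7842,.0133)),('box',(.5124,.4466))):
  q=P[(np.abs(P[...,0]-c[0])<.08)&(np.abs(P[...,1]-c[1])<.07)&(P[...,2]>.026)&(P[...,2]<.1)];print(n,np.median(q,0))"
```

```text
t: 29.13
position: [0.6037, 0.1861, 0.1557]
tool_rot: [-0.133, 0.991, -0.0, 0.003]
wrist_force: [0.0, -0.1, -0.4]
opening: 0.755
grip_force: 0.0
(0.4287, 0.1376) [0.4277 0.138  0.0505] 0.0549
(0.4866, 0.1535) [0.4878 0.1551 0.0588] 0.0624
(0.5445, 0.1694) [0.5438 0.1703 0.0685] 0.0728
(0.6024, 0.1852) [0.6033 0.186  0.0765] 0.0798
oil [0.7845258  0.01321671 0.0469023 ]
box [0.51228993 0.44630557 0.02921367]
```

View pics/c10.png

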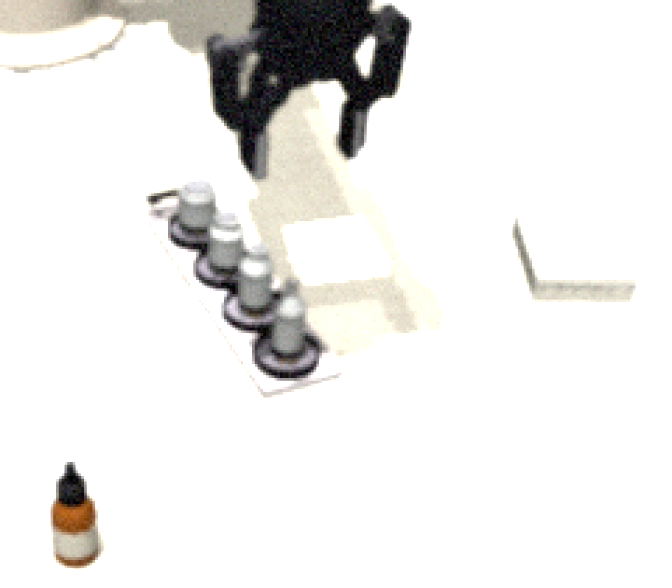

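All four objectives stand upright and centred in their cups: a at crop (196,205), b (226,245), c (254,282) and d (290,325). The oil bottle and slide box haven't moved, and the gripper is clear.

```bash
python3 -c "
from workcell import *
print(sign_off())"
```

```text
the job is handed in; nothing more can be done
None
```

The job is handed in: all four objectives stand upright in the tray, shortest next to the handle through to longest in the farthest cup, each within about 2 mm of its cup's centre by camera, with the oil bottle and slide box not moved; the hand-in gave no verdict.

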